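Park the timer and the matches along the corner rail

TASK

Tidy the sideboard by pushing with the fingers only, nothing picked up: first slide the kitchen timer into the corner of the low wooden rail so that it touches both bars. Then slide the matchbox up beside it, its long side flat against the long bar at the back and its end touching the timer. Leave everything else standing where it is.

Things in the scene. Friction and masses are not known exactly. Their poses are not given: they have to be found in the camera images.
- rail: fixed L-shaped rail of brown wooden bars 14 mm thick, 22 mm high. Origin: the L's inner corner at surface level. x points away from the robot; the back bar's inner face is the plane x = 0 and runs 320 mm from the corner towards -y (right). y points left; the end bar's inner face is the plane y = 0 and runs 95 mm from the corner towards -x. Turned by up to 0.15 rad.
- timer: round wind-up kitchen timer, white base with a black dial; base 60 mm in diameter and 24 mm high with upright sides, the dial above it 58 mm in diameter up to 39 mm, a narrower knob on top to 52 mm; about 0.11 kg, slides freely. Origin: centre of its underside, z up.
- matchbox: red matchbox lying flat, 36 mm (its x, over the striking strips 38 mm) by 52 mm (its y, the long side) by 14 mm high, about 0.03 kg, does not open. Origin: centre of its underside, z up. Its x axis starts within 0.5 rad of the rail's x, so a long side already roughly faces the back bar.
- tealight: small tealight candle in a metal cup, 38 mm in diameter, 16 mm high, standing in front of the right end of the back bar; leave it. Origin: centre of its underside.
- tealight_b: small tealight candle in a metal cup, 38 mm in diameter, 17 mm high, standing to the left of the rail's end bar; leave it. Origin: centre of its underside.
- mug: white coffee cup with a handle, 62 x 88 x 50 mm, standing near the front edge; leave it. Origin: centre of its underside.
- jar: glass jar with a yellow lid, 62 mm in diameter, 82 mm high, near the front edge, in front of a fixed row of books up to 285 mm tall (x 0.46 to 0.66 m, y -0.34 to -0.07 m in the base frame), with a fixed coffee jug 145 mm tall to the right of the books; leave it. Origin: centre of its underside.
- spice_a: spice jar with a dark lid, 41 mm in diameter, 105 mm high, one of two alike at the left edge; leave it. Origin: centre of its underside.
- spice_b: the other spice jar, 41 mm in diameter, 105 mm high, at the left edge; leave it. Origin: centre of its underside.
Mind the look-alikes: they are no part of the job. There is more than one size of the matchbox; the job needs the smaller. What is shaped like the timer but green or orange is not meant.

How it is judged (in metres and radians):
On the way, in this order (a step that is already met when the one before it is completed fails the run):
1. the timer stands in the corner of the rail, touching both bars (x of timer in the frame of rail above -0.036 m and y of timer in the frame of rail above -0.036 m and angle between timer's own z axis and vertical below 0.1 rad and linear speed of timer below 0.02 m/s), for 0.2 s.
2. the matchbox lies flat along the back bar, its end against the timer (x of matchbox in the frame of rail between -0.024 and 0 m and y of matchbox in the frame of rail below -0.07 m and horizontal distance between matchbox and timer below 0.064 m and angle between the x axis of matchbox and the x axis of rail, either way round below 0.14 rad and angle between matchbox's own z axis and vertical below 0.1 rad and linear speed of matchbox below 0.02 m/s), for 0.2 s.
At the end, for the whole second after the job is handed in: The timer stands upright in the rail's corner, within 6 mm of touching each bar; the matchbox lies flat with its long side along the back bar, within 5 mm of touching it and turned by no more than 0.14 rad, beside the timer on its right and within about 7 mm of touching it; both at rest (all of step 1 and all of step 2).
It fails at once if the timer is lifted off the surface or tipped (height (world z) of timer above 0.012 m or angle between timer's own z axis and vertical above 0.35 rad).
It fails at once if the matchbox is lifted off the surface or tipped (height (world z) of matchbox above 0.012 m or angle between matchbox's own z axis and vertical above 0.35 rad).
It fails at once if a tealight, the cup, the jar or a spice jar is moved more than 20 mm (distance of any of tealight, tealight_b, mug, jar, spice_a, spice_b from where it was at the start of the episode above 0.02 m).
It also fails if it takes over 67 s, if anything falls off the work surface, if the arm or the gripper's body presses on something with over 40 N, if the wrist force passes 120 N, or if a joint passes its speed limit or range.

ROBOT

A 6-joint arm with a two-finger parallel gripper is mounted at the origin on a cart in front of the work surface, level with it; the furniture and walls round the work are solid. World frame = base frame: x ahead of the robot, y to its left, z up, the work surface at z = 0. Lengths are in mm, angles in rad, forces in N, time in s.
With the tool pointing down it reaches from about 325 to 875 mm from the base axis. Payload 4.4 kg.
Tool frame: the origin (TCP) lies on the centre line of the jaws, within the pads' length; the fingertips stand ahead of it and the grasp point (between the pads) lies 6 mm ahead of it (ctrl.tcp_to_tips is the z of the fingertips in the tool frame, in mm); z points along the fingers, y is the line along which they close (so a half turn about z gives the same grasp; the last joint's range is limited). The gripper opens to 85 mm and grips with 20 to 120 N. Pads are 22 mm wide; open, the fingers measure 114 mm over their backs; the gripper's body (76 mm by 85 mm) begins 54 mm behind the grasp point. The pads swing forward as they close: fully open they stand 13 mm farther back than shut.
Start: joints at [-1.466, 0.207, 1.542, -0, 1.393, -0.15], TCP at [144.917, -556.441, 256.282] pointing down, gripper open.
Joint ranges: [-2.73, 2.73], [-0.86, 2.22], [0.23, 2.46], [-1.11, 4.25], [0.08, 2.63], [-2.82, 2.82]. Speed limits (rad/s): [2.79, 2.79, 3.14, 3.14, 3.14, 3.14].

INTERFACE

Orientations are given as a 3x3 rotation matrix whose columns are the frame's x, y, z axes.
In Python, from plant import ctrl, sensors, optics gives the robot as it stands. Calls block until the motion is done:
- ctrl.move_ptp(position, orientation): joint-space move of the TCP to a pose.
- ctrl.move_l(position, rot=None, vel=150, threshold=None): straight line of the TCP; rot=None keeps the orientation; vel is the mean speed in mm/s. With threshold (N) it stops when the force on the tool has changed by that much, and returns True; else False.
- ctrl.set_joints(angles): joint-space move.
- ctrl.gripper_to(opening, force=None): finger opening in mm; force is the grip in N (None keeps the last); returns when the fingers have stopped.
- ctrl.hold(seconds).
- ctrl.solve_ik(position, orientation): joint angles nearest the present ones, or None.
- sensors.read_state(): the state.
- optics.grab_frame(name): name is "scene" or "top" or "wrist"; returns (picture, depth): 480x640x3 uint8, red, green, blue; 480x640 float32, mm along the optical axis (not along the pixel's ray), 0 where there is no reading.
- optics.camera_params(name): a dict with "mtx" (3x3 intrinsics, pixels), "k1" (the pictures are not rectified: a ray, as slopes to the right and down, at radius r is drawn at 1 + k1 r^2 times it, then the intrinsics apply), "R" (3x3) and "t" (3): a world point X has camera coordinates R X + t; the wrist camera has in their place "T_tool_cam" (4x4, takes a point from camera to tool coordinates, whose origin is the TCP and whose axes are the flange's). Camera axes: x right, y down, z forward; pixel columns grow to the right and rows downward; lengths in mm; the calibration is good to about 2 mm. A picture is of the moment at which its call begins: read the wrist's pose just before it. camera_params takes no time and is no camera call.
A pose or a line that the arm cannot do raises ctrl.MotionError and nothing moves.
- ctrl.finish_job(): hands the job in; it is judged then, once.
The state is a dict: "t": time; "q": joint angles; "qvel": joint speeds; "tau": joint torques, N m; "eef_pos": TCP position; "eef_rot": TCP orientation; "force": force on the tool from outside, world axes, zero at the start; "wrist_torque": the same for the moment, N m; "grip_width": finger opening in mm; "grasp_force": force on a finger pad.
Only numpy, scipy, OpenCV 4.12 (cv2) and the standard library are available. Lean on these libraries where they do the work, as an engineer would, in place of code of your own. Each camera call takes 0.05 s, during which the arm holds its last target. There are 200 camera calls.

## Working session

There is one attempt and no reset: what is moved stays moved. The work goes in short steps, each a Python script; the robot and the scene stay as the last script left them, time stands still between calls to the robot, and variables do not carry over. Pictures are saved under pics/ and viewed, at most 10 in all, crops included, and the job is handed in when it is done.

```bash
ls; mkdir -p pics
python3 - <<'E'
from plant import ctrl,sensors,optics
import cv2,numpy as np
for n in("top","scene"):
    p,d=optics.grab_frame(n); np.savez(f"pics/{n}.npz",p=p,d=d)
    cv2.imwrite(f"pics/{n}0.png",p[:,:,::-1])
    c=optics.camera_params(n); print(n,c['mtx'],c['k1'],(-c['R'].T@c['t']),c['R'])
print(ctrl.tcp_to_tips,sensors.read_state()['t'])
E
```

```text
pics
top [[505.9306143    0.         318.31710371]
 [  0.         505.9306143  224.12726235]
 [  0.           0.           1.        ]] 0.007735925452096574 [ 397.25024488   64.47196867 1103.12440982] [[ 1.64440004e-03 -9.99974399e-01 -6.96402707e-03]
 [-9.92885836e-01 -8.03532752e-04 -1.19067505e-01]
 [ 1.19058861e-01  7.11027845e-03 -9.92861738e-01]]
scene [[500.16934362   0.         313.51714631]
 [  0.         500.16934362 231.46415165]
 [  0.           0.           1.        ]] -0.0718839267983569 [-286.73681797  481.54543255  857.80955587] [[-0.46433577 -0.88557892 -0.01192762]
 [-0.58613303  0.31736777 -0.74547017]
 [ 0.66395811 -0.33915729 -0.66643226]]
25.0 0.1
```

View pics/top0.png

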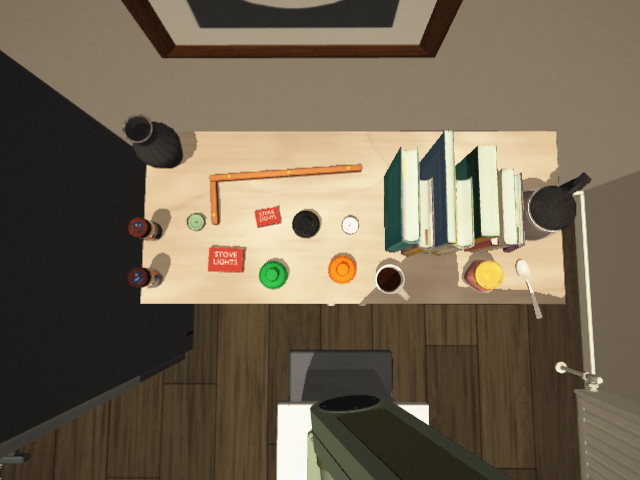

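View pics/scene0.png

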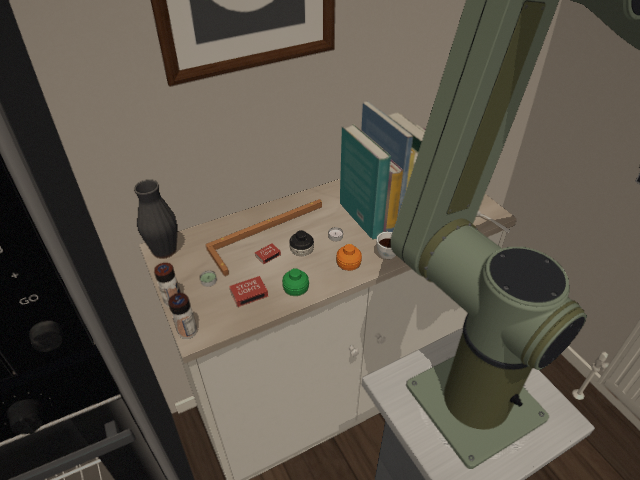

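Candidates, top view:
- **Timer:** black (306,223), against green (273,274) and orange (343,269). I choose black.
- **Matchbox:** small red (267,216), against the large red one (226,259). I choose the small one.
- **Tealights:** (350,225) and (196,222).
- **Rail:** inner corner near (217,181).

In the scene view the timer is at (301,243), the small box at (267,253) and the corner at (213,250).

Next I move the wrist camera over the area for a closer look.

```bash
cat > h.py <<'E'
from plant import ctrl,sensors,optics
import cv2,numpy as np
def ray(cam,px,z,T=None):
    """pixels (n,2) -> world points on plane z; T=(eef_pos,eef_rot) for the wrist"""
    c=optics.camera_params(cam); px=np.atleast_2d(px).astype(float); M=c['mtx']
    d=np.c_[(px[:,0]-M[0,2])/M[0,0],(px[:,1]-M[1,2])/M[1,1]]
    s=d.copy()
    for _ in range(10): s=d/(1+c['k1']*(s**2).sum(1,keepdims=True))
    v=np.c_[s,np.ones(len(s))]
    if T is None: R=c['R'].T; o=-R@c['t']
    else:
        A=c['T_tool_cam']; R=T[1]@A[:3,:3]; o=T[0]+T[1]@A[:3,3]
    w=v@R.T
    return o+w*((z-o[2])/w[:,2])[:,None]
def down(a):
    """tool pointing down, tool x axis at heading a in the world"""
    c,s=np.cos(a),np.sin(a)
    return np.array([[c,s,0],[s,-c,0],[0,0,-1.]])
def wrist():
    s=sensors.read_state(); T=(np.array(s['eef_pos']),np.array(s['eef_rot']))
    p,d=optics.grab_frame("wrist"); return p,d,T
E
python3 - <<'E'
from h import *
for n,px,z in [("timer",(306,223),30),("box",(267,216),14),("tl",(350,225),16),("tlb",(196,222),16),("corner",(217,181),22),("bar end",(362,170),22),("endbar end",(218,222),22),("spice",(141,228),100),("green",(273,274),35)]:
    print(n,ray("top",px,z)[0].round(0))
s=sensors.read_state(); print(np.array(s['eef_rot']).round(2)); print(optics.camera_params("wrist"))
for a in (0,1.57,-1.57,3.14,.78):
    q=ctrl.solve_ik([430,150,330],down(a)); print(a,None if q is None else np.round(q,2))
E
```

```text
timer [528.  98.  30.]
box [546. 184.  14.]
tl [526.   4.  16.]
tlb [532. 337.  16.]
corner [621. 293.  22.]
bar end [646. -23.  22.]
endbar end [531. 288.  22.]
spice [509. 426. 100.]
green [420. 167.  35.]
[[ 0.97  0.25 -0.  ]
 [ 0.25 -0.97  0.  ]
 [ 0.   -0.   -1.  ]]
{'mtx': array([[410.04797271,   0.        , 315.93164576],
       [  0.        , 410.04797271, 239.28933333],
       [  0.        ,   0.        ,   1.        ]]), 'k1': -0.038102532144167825, 'T_tool_cam': array([[-8.58725020e-04, -9.51588476e-01, -3.07373772e-01,
         7.88086720e+01],
       [ 9.99999593e-01, -9.02015032e-04, -1.22834401e-06,
        -3.62869133e-01],
       [-2.76086885e-04, -3.07373648e-01,  9.51588863e-01,
        -1.16790131e+02],
       [ 0.00000000e+00,  0.00000000e+00,  0.00000000e+00,
         1.00000000e+00]])}
0 [ 0.15 -0.11  1.72 -0.    1.53  1.72]
1.57 [ 0.15 -0.11  1.72 -0.    1.53  0.15]
-1.57 None
3.14 [ 0.15 -0.11  1.72 -0.    1.53 -1.42]
0.78 [ 0.15 -0.11  1.72 -0.    1.53  0.94]
```

Run:
```python
from h import *
ctrl.move_l([145,-420,400],vel=250)
ctrl.move_ptp([400,150,400],down(np.pi))
ctrl.move_ptp([505,165,270],down(np.pi))
p,d,T=wrist(); np.savez("pics/w1.npz",p=p,d=d,a=T[0],b=T[1]); cv2.imwrite("pics/w1.png",p[:,:,::-1])
ctrl.gripper_to(0); print(ctrl.tcp_to_tips,sensors.read_state()['t'],T[0])
ctrl.gripper_to(20); print(ctrl.tcp_to_tips,sensors.read_state()['t'])
```

```text
25.0 4.8 [505.22896054 164.64893808 270.71817809]
25.0 5.125
```

View pics/w1.png

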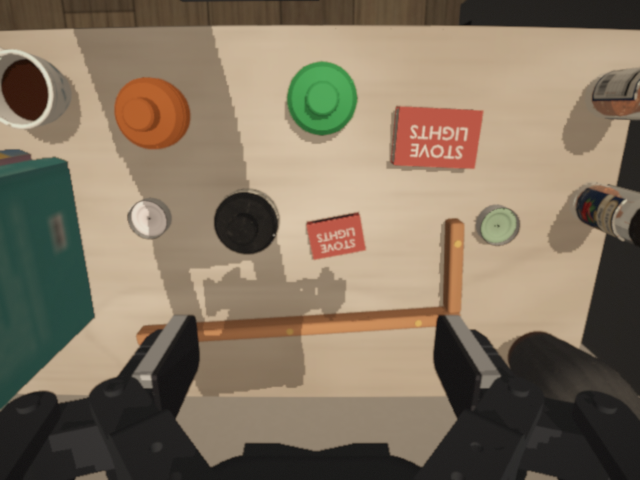

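The wrist view shows the timer at (245,223), the small matchbox at (336,236), the rail's inner corner at (447,308), the tealights at (149,218) and (497,225), and the green and orange look-alikes at (322,98) and (152,112). The larger box is at (437,137). Now I measure.

```bash
cat > meas.py <<'E'
from h import *
def big(m,near):
    n,l,s,c=cv2.connectedComponentsWithStats(m.astype(np.uint8))
    i=1+min((k for k in range(n-1) if s[k+1,4]>300),key=lambda k:np.hypot(*(c[k+1]-near)))
    return (l==i).astype(np.uint8)
def cont(m): return max(cv2.findContours(m,cv2.RETR_EXTERNAL,cv2.CHAIN_APPROX_NONE)[0],key=cv2.contourArea)[:,0]
def box(p,T,near):
    h=cv2.cvtColor(p,cv2.COLOR_RGB2HSV)
    m=big(((h[...,0]<7)|(h[...,0]>172))&(h[...,1]>120)&(h[...,2]>60),near)
    w=ray("wrist",cont(m),14,T)[:,:2].astype(np.float32); r=cv2.minAreaRect(w)
    b=cv2.boxPoints(r); e=max(b[1]-b[0],b[2]-b[1],key=np.linalg.norm); e=e*np.sign(e[1])
    return np.array(r[0]),r[1],np.arctan2(-e[0],e[1])  # centre, size, heading of its x axis
def timer(p,T,near):
    m=big(cv2.morphologyEx((p.max(2)<48).astype(np.uint8),cv2.MORPH_OPEN,np.ones((7,7))),near)
    w=ray("wrist",cont(m),37,T)[:,:2].astype(np.float32)
    return cv2.minEnclosingCircle(w)
E
python3 - <<'E'
from meas import *
f=np.load("pics/w1.npz"); p=f['p']; T=(f['a'],f['b'])
print(box(p,T,(336,236)),timer(p,T,(245,223)))
h=cv2.cvtColor(p,cv2.COLOR_RGB2HSV)
print(h[323,300],h[260,455],h[280,300],h[318,300])
m=((h[...,0]<16)&(h[...,0]>4)&(h[...,1]>130)); 
m=big(m,(380,310)) if 0 else m
# back bar inner: first row of mask per column; end bar inner: first column per row
A=[(c,280+np.argmax(m[280:345,c])) for c in list(range(215,430,5)) if m[280:345,c].any()]
B=[(425+np.argmax(m[r,425:475]),r) for r in range(228,300,4) if m[r,425:475].any()]
out=[]
for P in(A,B):
    w=ray("wrist",np.array(P)-.5,0,T)[:,:2].astype(np.float32)
    vx,vy,x0,y0=cv2.fitLine(w,cv2.DIST_HUBER,0,.01,.01).ravel()
    res=np.abs((w-[x0,y0])@[-vy,vx]); print(len(P),vx,vy,x0,y0,"res",res.mean(),res.max(),"angle",np.arctan2(vy,vx)); out.append((vx,vy,x0,y0))
a,b=out
s=np.linalg.solve(np.array([[a[0],-b[0]],[a[1],-b[1]]]),[b[2]-a[2],b[3]-a[3]]); print("corner",a[2]+s[0]*a[0],a[3]+s[0]*a[1])
E
```

```text
(array([544.02160645, 183.49557495]), (37.4395751953125, 50.66807556152344), np.float32(0.19043627)) ((524.66845703125, 102.08094787597656), 27.751768112182617)
[ 12 154 116] [ 14 142 191] [ 17  70 157] [ 12 153 102]
43 0.06804017 -0.9976826 638.2328 133.16826 res 0.29960716 0.7035796 angle -1.5027035
18 0.9976801 0.0680764 580.67773 295.51804 res 0.2523774 0.5900293 angle 0.06812909
corner 626.9455 298.6751
```

```bash
cat >> h.py <<'E'
TH=.0681; C=np.array([626.95,298.68]); RR=np.array([[np.cos(TH),-np.sin(TH)],[np.sin(TH),np.cos(TH)]])
def W(x,y,z): return [*(C+RR@[x,y]),z]
def RL(w): return RR.T@(np.asarray(w)[:2]-C)
def where(): s=sensors.read_state(); return RL(s['eef_pos']).round(1),np.round(s['eef_pos'][2],1),np.round(s['force'],1),round(s['t'],1)
E
python3 - <<'E'
from meas import *
ctrl.gripper_to(40)
ctrl.move_ptp(W(-178,-189,110),down(TH+np.pi)); ctrl.move_l(W(-178,-189,31),vel=120)
print(where())
print(ctrl.move_l(W(-64,-189,31),vel=60,threshold=8),where())
ctrl.move_l(W(-100,-189,31)); ctrl.move_l(W(-140,-189,130),vel=250)
ctrl.gripper_to(20)
ctrl.move_ptp(W(-100,-200,270),down(TH+np.pi))
p,d,T=wrist(); cv2.imwrite("pics/w2.png",p[:,:,::-1])
print(where())
for z in (0,): 
    c,r=timer(p,T,(245,300)); print(RL(c),r)
c,_,a=box(p,T,(400,236)); print(RL(c),a-TH)
E
```

```text
(array([-176.9, -188.9]), np.float64(31.8), array([-0.4, -0.6,  0.3]), 7.0)
False (array([ -64.9, -189. ]), np.float64(30.8), array([-3.5, -1.1,  2. ]), 9.1)
(array([-101. , -199.9]), np.float64(268.5), array([-0.4, -0.4, -0.8]), 11.0)
[ -19.81874699 -198.33997895] 17.11177635192871
[ -89.99866207 -109.67237305] 0.13022077
```

View pics/w2.png

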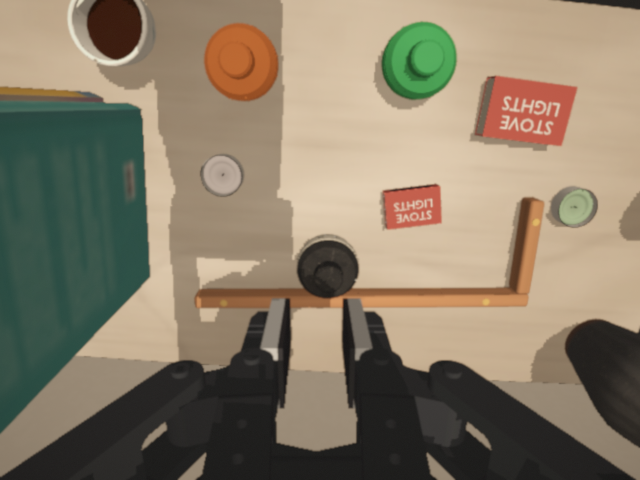

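The timer (328,267) now stands at the back bar with the matchbox (412,207) untouched; the black mask only caught the knob side. Next I push it along the bar into the corner.

Run:
```python
from meas import *
s=sensors.read_state(); T=(np.array(s['eef_pos']),np.array(s['eef_rot']))
print("timer",RL(ray("wrist",(328,267),38,T)[0]))
ctrl.move_ptp(W(-31,-262,120),down(TH+np.pi/2)); ctrl.move_l(W(-31,-262,31),vel=120)
print(where())
print(ctrl.move_l(W(-31,-69,31),vel=70,threshold=8),where())
```

```text
timer [ -41.71946204 -188.74314889]
(array([ -30.2, -262.1]), np.float64(31.8), array([ 0.5, -0.4,  0.2]), 13.3)
False (array([-31., -71.]), np.float64(30.9), array([-0.8, -6. ,  1.3]), 16.2)
```

Run:
```python
from meas import *
ctrl.move_l(W(-31,-110,31)); ctrl.move_l(W(-60,-150,130),vel=250)
ctrl.move_ptp(W(-110,-110,240),down(TH+np.pi))
p,d,T=wrist(); np.savez("pics/w3.npz",p=p,d=d,a=T[0],b=T[1]); cv2.imwrite("pics/w3.png",p[:,:,::-1])
print(where())
c,_,a=box(p,T,(340,230)); print(RL(c),a-TH)
```

```text
(array([-110.4, -110. ]), np.float64(238.7), array([ 0.5, -0.9,  0.6]), 18.6)
[ -90.3447891 -109.1519625] 0.12120149
```

View pics/w3.png

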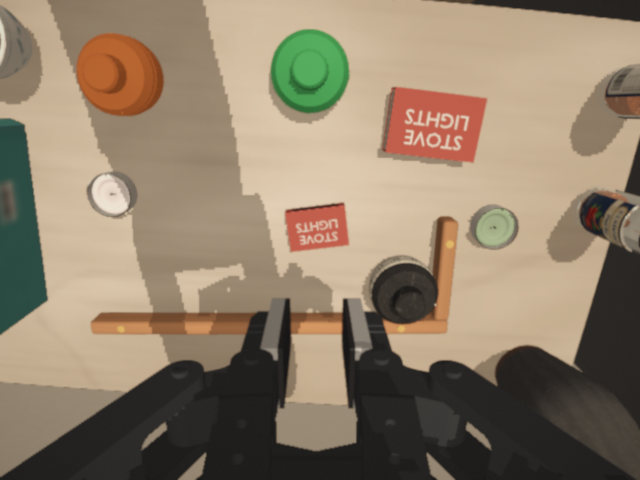

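The timer (404,291) is next to the end bar, with the matchbox (318,228) unmoved. I'll locate the dial precisely using depth, taking points about 38 mm high.

```bash
cat >> meas.py <<'E'
def timer_d(p,d,T,near):
    """dial top by depth band near a rail-frame point"""
    v,u=np.mgrid[:480,:640]; px=np.c_[u.ravel(),v.ravel()]
    A=optics.camera_params("wrist")['T_tool_cam']; o=T[0]+T[1]@A[:3,3]; ax=T[1]@A[:3,2]
    g=ray("wrist",px,0,T)-o; P=o+g/(g@ax)[:,None]*d.ravel()[:,None]
    r=(P[:,:2]-C)@RR; k=(P[:,2]>33)&(P[:,2]<43)&(np.hypot(*(r-near).T)<50)
    r=r[k].astype(np.float32); return cv2.minEnclosingCircle(r),len(r),np.percentile(r,[1,99],axis=0).round(1).tolist()
E
python3 - <<'E'
from meas import *
f=np.load("pics/w3.npz"); p=f['p']; T=(f['a'],f['b'])
print(timer_d(p,f['d'],T,(-32,-32)))
for z in (30,38): print([RL(ray("wrist",q,z,T)[0]).round(1) for q in [(404,291),(370,291),(438,291),(404,325)]])
E
```

```text
(((-33.29573059082031, -32.299983978271484), 26.358247756958008), 1617, [[-57.0, -56.6], [-9.1, -7.5]])
[array([-37.3, -33.1]), array([-37.4, -62.7]), array([-37.2,  -3.3]), array([ -3.9, -30.8])]
[array([-41.1, -35. ]), array([-41.1, -63.9]), array([-40.9,  -5.9]), array([ -8.4, -32.8])]
```

Run:
```python
from meas import *
ctrl.move_ptp(W(-112,-31,120),down(TH+np.pi)); ctrl.move_l(W(-112,-31,31),vel=120)
print(where())
print(ctrl.move_l(W(-52,-31,31),vel=40,threshold=7),where())
ctrl.hold(.2); print(where())
ctrl.move_l(W(-95,-31,31),vel=100); ctrl.move_l(W(-110,-40,110),vel=250)
ctrl.move_ptp(W(-130,-100,240),down(TH+np.pi))
p,d,T=wrist(); cv2.imwrite("pics/w4.png",p[:,:,::-1])
np.savez("pics/w4.npz",p=p,d=d,a=T[0],b=T[1])
print(timer_d(p,d,T,(-31,-31)),where())
c,_,a=box(p,T,(320,200)); print(RL(c),a-TH)
```

```text
(array([-111. ,  -30.9]), np.float64(32.0), array([-0.8,  0.2,  0.3]), 20.1)
True (array([-72. , -31.4]), np.float64(30.0), array([-0.1,  1. , -0.1]), 21.1)
(array([-72.7, -31.4]), np.float64(29.6), array([-0.5, -0.9, -0.7]), 21.3)
(((-33.44715881347656, -31.84439468383789), 25.68878746032715), 1090, [[-57.3, -53.7], [-10.1, -7.7]]) (array([-131.3,  -99.9]), np.float64(237.3), array([ 0.3, -0.8, -1.1]), 22.8)
[ -90.57076444 -109.19214431] 0.1279544
```

The timer touches both bars: the push stalled at 7 N against the back bar, and depth puts it 32 to 33 mm from both. My rail estimate is about 3 mm off in x, which is within calibration. Next is the matchbox.

Run:
```python
from meas import *
ctrl.gripper_to(22)
ctrl.move_ptp(W(-155,-110,110),down(TH+np.pi)); ctrl.move_l(W(-155,-110,30),vel=120)
print(where())
print(ctrl.move_l(W(-49,-110,30),vel=50,threshold=6),where())
ctrl.move_l(W(-85,-110,30),vel=150); ctrl.move_l(W(-100,-130,110),vel=250)
ctrl.gripper_to(0)
ctrl.move_ptp(W(-130,-120,240),down(TH+np.pi))
p,d,T=wrist(); cv2.imwrite("pics/w5.png",p[:,:,::-1])
c,s,a=box(p,T,(330,280)); print(RL(c),s,a-TH,where())
```

```text
(array([-153.8, -109.8]), np.float64(31.0), array([ 0.6, -0.2, -0.7]), 24.4)
False (array([ -49.9, -110. ]), np.float64(29.8), array([-4. ,  0.4,  2.8]), 26.7)
[-175.98430632  -14.88336266] (76.62181854248047, 50.831703186035156) -0.10756868 (array([-130.6, -120. ]), np.float64(239.2), array([ 0. ,  0.2, -0.8]), 28.6)
```

View pics/w5.png

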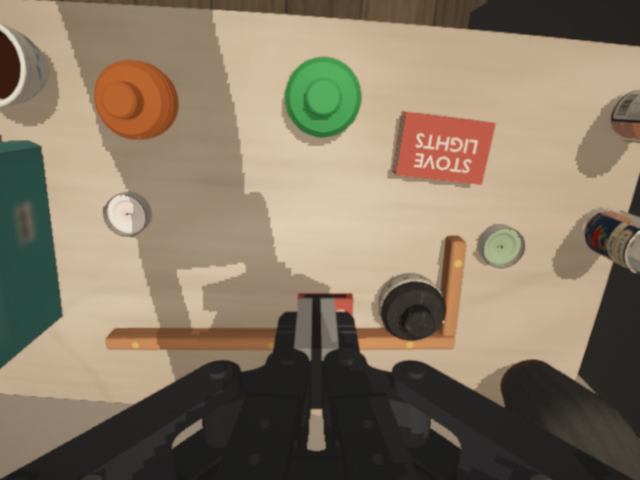

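The small matchbox (about 325,305, partly behind the fingers) now lies square against the back bar, with a gap to the timer (413,305). I push its end left next.

Run:
```python
from meas import *
ctrl.move_ptp(W(-22,-172,110),down(TH+np.pi/2)); ctrl.move_l(W(-22,-172,30),vel=120)
print(where())
print(ctrl.move_l(W(-22,-122,30),vel=40,threshold=6),where())
ctrl.hold(.2); print(where())
ctrl.move_l(W(-22,-150,30),vel=120); ctrl.move_l(W(-50,-170,110),vel=250)
ctrl.move_ptp(W(-130,-170,240),down(TH+np.pi))
p,d,T=wrist(); cv2.imwrite("pics/w6.png",p[:,:,::-1])
c,s,a=box(p,T,(390,290)); print(RL(c),s,a-TH,timer_d(p,d,T,(-31,-31)),where())
```

```text
(array([ -21.2, -172. ]), np.float64(30.7), array([ 0.6, -0.2, -0.4]), 30.7)
True (array([ -22.1, -124.1]), np.float64(29.6), array([ 0.6, -1.5,  0.8]), 31.9)
(array([ -22.6, -124.1]), np.float64(29.1), array([ 1.5, -1.7,  1.7]), 32.1)
[-24.79048881 -88.03852247] (40.49625778198242, 52.30402374267578) 0.020382412 (((-34.08277130126953, -32.44282150268555), 26.025590896606445), 1446, [[-58.2, -56.0], [-9.8, -7.8]]) (array([-130.3, -169.9]), np.float64(238.9), array([ 0.1, -0.2, -0.3]), 34.4)
```

View pics/w6.png

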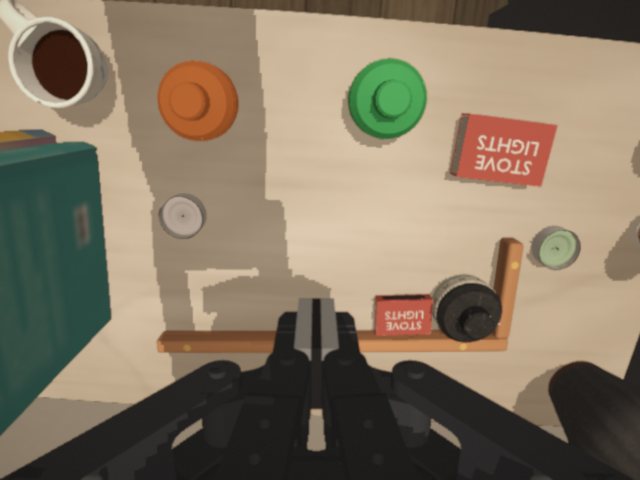

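Both look right: the matchbox (404,315) is flat on the bar, its end on the timer (468,309). The timer's stop may have tripped slightly early, so I'll give both one gentle push towards the back bar.

Run:
```python
from meas import *
ctrl.gripper_to(20)
ctrl.move_ptp(W(-110,-32,110),down(TH+np.pi)); ctrl.move_l(W(-110,-32,31),vel=120)
print(ctrl.move_l(W(-80,-32,31),vel=60),where())
print(ctrl.move_l(W(-67,-32,31),vel=20,threshold=10),where()); ctrl.hold(.2); print(where())
ctrl.move_l(W(-100,-32,31),vel=100); ctrl.move_l(W(-100,-60,90),vel=250)
ctrl.gripper_to(8)
ctrl.move_l(W(-80,-89,90),vel=250); ctrl.move_l(W(-80,-89,30),vel=120)
print(ctrl.move_l(W(-49,-89,30),vel=25,threshold=8),where()); ctrl.hold(.2); print(where())
ctrl.move_l(W(-80,-89,30),vel=100); ctrl.gripper_to(0); ctrl.move_l(W(-110,-120,110),vel=250)
ctrl.move_ptp(W(-130,-170,240),down(TH+np.pi))
p,d,T=wrist(); cv2.imwrite("pics/w7.png",p[:,:,::-1])
c,s,a=box(p,T,(390,290)); print(RL(c),s,a-TH,timer_d(p,d,T,(-31,-31)),where())
```

```text
False (array([-80.1, -32.1]), np.float64(30.8), array([0.6, 0.2, 0.6]), 37.0)
True (array([-71.9, -32.1]), np.float64(30.0), array([-0.2,  0.1,  0.3]), 37.5)
(array([-72.7, -32.2]), np.float64(29.3), array([-0.4, -0.1,  0.3]), 37.8)
False (array([-49.8, -89. ]), np.float64(29.9), array([-4.1, -0.1,  2.8]), 41.2)
(array([-49.8, -88.9]), np.float64(29.8), array([-3.9,  0.3,  3.5]), 41.4)
[-24.121788   -88.39497165] (40.781673431396484, 52.376129150390625) -0.002793096 (((-33.15993881225586, -32.2132682800293), 26.18158721923828), 1464, [[-57.5, -56.2], [-9.0, -7.9]]) (array([-131. , -169.6]), np.float64(237.6), array([ 1.2, -0.4, -0.7]), 43.3)
```

View pics/w7.png

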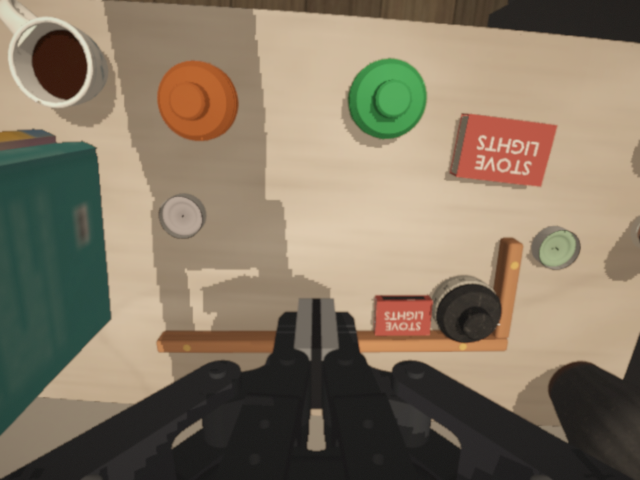

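The timer stalled at the same x (10 N this time), so bar contact is real. The matchbox (403,315) is square and flush, its end on the timer (468,309), and nothing else has moved. Handing in.

```bash
python3 -c "
from plant import ctrl
print(ctrl.finish_job())"
```

```text
the job is handed in; nothing more can be done
None
```

The job is handed in, with no verdict shown: the timer is in the rail's corner against both bars, and the matchbox is flat on the back bar with its end at the timer. In the last picture, at about 43 s, nothing else in view had moved.

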